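# Shelve the glasses by height in the stepped rack

## Task

Put the two straight glasses that still stand on the sill away in the stepped rack, each upright in the tier whose headroom is just enough for it: the middle-height one in the middle tier, the tall one in the high tier (the short one is already in the low tier: leave it). Slide each in under its roof until it meets the hidden sliding stop and the stop just begins to give, a few millimetres and never more than a centimetre. Be gentle with the rack, do not tip the glasses over, and leave the mug, the tin and everything else where it is.

Things in the scene. Friction and masses are not known exactly. Their poses are not given: they have to be found in the camera images.
- glass_middle: the middle-height glass, one of the two plain straight drinking glasses to put away: clear glass, no handle, round, 60 mm outside diameter, 94 mm tall, mouth up, 4 mm wall, 0.1 to 0.3 kg. Origin: centre of its underside; z up.
- glass_tall: the tall glass, one of the two plain straight drinking glasses to put away: clear glass, no handle, round, 60 mm outside diameter, 126 mm tall, mouth up, 4 mm wall, 0.1 to 0.3 kg. Origin: centre of its underside; z up.
- tier_low: rack module with the smallest headroom (74 mm). Origin: on the tray's top, below the middle of the roof's front edge; x points level into the tier, y left, z up. Floor level, 76 mm above the origin, x = -97 to 92 mm, 100 mm wide; x < 0 is an open porch without rails. Roof x = 0 to 98 mm, underside 150, top 158 mm above the origin; there 88 mm wide between 6 mm side walls; back wall at x = 92 mm.
- tier_mid: rack module with the middle headroom (106 mm). Origin: on the tray's top, below the middle of the roof's front edge; x points level into the tier, y left, z up. Floor level, 44 mm above the origin, x = -97 to 92 mm, 100 mm wide; x < 0 is an open porch without rails. Roof x = 0 to 98 mm, underside 150, top 158 mm above the origin; there 88 mm wide between 6 mm side walls; back wall at x = 92 mm.
- stop_mid (a joint): travel (m) of the grey stop inside tier_mid, back from where it was set: 0 as set, at most 0.020. An upright plate 78 mm wide, 10 thick, 4 to 48 mm above the floor, held by friction: about 10 N moves it, it stays where left. Where its front face was set is not told: x = 34 to 60 mm in the tier's frame, differing by tier, hidden under the roof, to be found by touch.
- tier_high: rack module with the greatest headroom (138 mm). Origin: on the tray's top, below the middle of the roof's front edge; x points level into the tier, y left, z up. Floor level, 12 mm above the origin, x = -97 to 92 mm, 100 mm wide; x < 0 is an open porch without rails. Roof x = 0 to 98 mm, underside 150, top 158 mm above the origin; there 88 mm wide between 6 mm side walls; back wall at x = 92 mm.
- stop_high (a joint): travel (m) of the grey stop inside tier_high, back from where it was set: 0 as set, at most 0.020. An upright plate 78 mm wide, 10 thick, 4 to 48 mm above the floor, held by friction: about 10 N moves it, it stays where left. Where its front face was set is not told: x = 34 to 60 mm in the tier's frame, differing by tier, hidden under the roof, to be found by touch.
- tray: wooden tray, 200 x 350 x 12 mm, that carries the rack: three white modules side by side, 115 mm apart, in an order that varies; same yaw as the tray. All open towards the robot and have aluminium roofs at one height; only their floors are stepped, so the headrooms differ. Origin: centre of the underside; x away from the robot.
- menorah: aluminium menorah: foot 70 x 110 mm, stem, 260 mm long cross bar with nine holders at about 150 to 200 mm height; left of the rack. Origin: centre of the foot's underside; y along the bar. Bystander.
- trivet: black silicone trivet, 150 x 150 x 8 mm, far right. Origin: centre of the underside. Bystander.
- mug: glass mug with a handle, 80 mm across, 85 mm tall, on the trivet; it stays there. Origin: centre of the underside. Bystander.
- lighter: chrome lighter lying flat, about 105 x 26 x 13 mm, right of the rack. Origin: centre of the underside. Bystander.
- glass_short: a third straight glass, 60 mm across, 62 mm tall, already put away: upright on the floor of tier_low, its centre 20 mm inside the roof's front edge. Origin: centre of the underside. Bystander.
- candle_box: flat cardboard candle box, 150 x 85 x 32 mm, between robot and rack. Origin: centre of the underside. Bystander.
- tin: closed steel tin, 72 mm across, 70 mm tall, standing where a glass might, left or right of the rack. Origin: centre of the underside. Bystander.
Not all that is in view belongs to the job. Leave any blue or green look-alike of the glass_tall alone.

How it is judged:
At the end, for the whole second after the job is handed in: The middle glass stands in tier_mid and the tall one in tier_high: upright (0.08 rad), at rest, on the tier's floor (5 mm), centre 2 to 60 mm inside the roof's front edge and within 18 mm of the tier's middle line; both stops pushed back 1 to 12 mm from their settings (x of glass_middle in the frame of tier_mid between 0.002 and 0.06 m and y of glass_middle in the frame of tier_mid between -0.018 and 0.018 m and z of glass_middle in the frame of tier_mid between 0.04 and 0.049 m and angle between each of glass_middle, glass_tall's own z axis and vertical below 0.08 rad and linear speed of each of glass_middle, glass_tall below 0.02 m/s and value of joint stop_mid between 0.001 and 0.012 m and x of glass_tall in the frame of tier_high between 0.002 and 0.06 m and y of glass_tall in the frame of tier_high between -0.018 and 0.018 m and z of glass_tall in the frame of tier_high between 0.008 and 0.017 m and value of joint stop_high between 0.001 and 0.012 m); the robot touches nothing.
It fails at once if a stop is driven more than 12 mm back from where it was set (value of joint any of stop_mid, stop_high above 0.012 m).
It fails at once if a glass is tipped by more than 45 degrees (angle between any of glass_middle, glass_tall's own z axis and vertical above 0.785 rad).
It fails at once if the rack is struck or pressed hard (a tier module feels more than 70 N) (contact force between any of tier_low, tier_mid, tier_high and anything else above 70 N).
It fails at once if a bystander is moved by more than 30 mm (distance of any of menorah, trivet, mug, lighter, glass_short, candle_box, tin from where it was at the start of the episode above 0.03 m).
It also fails if it takes over 58 s, if anything falls off the work surface, if the arm or the gripper's body presses on something with over 40 N, if the wrist force passes 120 N, or if a joint passes its speed limit or range.

## Robot

A 6-joint arm with a two-finger parallel gripper is mounted at the origin on the work surface. World frame = base frame: x ahead of the robot, y to its left, z up, the work surface at z = 0. Lengths are in m, angles in rad, forces in N, time in s.
With the tool pointing down it reaches from about 0.35 to 0.725 m from the base axis. Payload 4.3 kg.
Tool frame: the origin (TCP) lies at the very end of the fingers, on their centre line; the grasp point (between the pads) lies 19 mm behind it; z points along the fingers, y is the line along which they close (so a half turn about z gives the same grasp; the last joint's range is limited). The gripper opens to 85 mm and grips with 20 to 120 N. Pads are 22 mm wide; open, the fingers measure 114 mm over their backs; the gripper's body (76 mm by 85 mm) begins 54 mm behind the grasp point. The pads swing forward as they close: fully open they stand 13 mm farther back than shut.
Start: joints at [1.056, 0.377, 0.081, 1.274, 0, 1.46], TCP at [0.226, 0.529, 0.231] pointing down, gripper open.
Joint ranges: [-2.72, 2.72], [-0.84, 1.66], [-1.02, 1.22], [-1.77, 2.12], [-1.37, 1.28], [-3.14, 3.14]. Speed limits (rad/s): [2.57, 2.57, 3.14, 3.14, 3.14, 3.14].

## Interface

Orientations are given as a unit quaternion [w, x, y, z].
In Python, from rig import r, camera, camera_params gives the robot as it stands. The module is installed in compiled form; this text tells all that it offers.
- The arm moves only by the tool drive_tool, never from a script. Its argument "commands" is a list of rows, each an object with "slide": the shift along the world's x, y, z scaled (see below), a list of three; "twist": the turn, a rotation vector about the world's x, y, z scaled (see below), a list of three. In form: [{"slide": [dx, dy, dz], "twist": [ax, ay, az]}, ...]. A call has 1 to 12 rows; each row shifts and turns the commanded pose from where the row before left it; what a row does not reach is not made up. The controller multiplies each number of a shift by 0.02 m and each number of a turn by 0.15 rad. A row lasts 1/10 s, in which the tool goes at most 50 mm and 8.59 degrees, less where a joint would pass 70% of its speed; a pose out of reach is approached as far as the arm can. A call with a number of a shift or a turn outside -1 to 1 is refused whole. A call with a gripper value outside its range is refused whole. "claw" is the closure, from -1 (fully open) to 1 (shut), so that 0 is half open, set as the call begins (left out, the last holds). The fingers move at their own pace and stop on an object; the grip force is fixed at half the most. Time passes only in rows, so rows that do not move let the fingers close. It gives the time, the measured TCP pose, the force, the opening and the grip force at its end, in the units of the state.
- r.state(): the state, without advancing time (a new reading comes with each control period).
- camera(name): name is "scene" or "top" or "wrist"; returns (picture, depth): 384x512x3 uint8, blue, green, red; 384x512 float32, m along the optical axis (not along the pixel's ray), 0 where there is no reading.
- camera_params(name): a dict with "fx", "fy", "cx", "cy" (pixels), "rvec" (rotation vector, rad) and "tvec" (3), from world to camera coordinates, as OpenCV has them; the wrist camera has in their place "T_tool_cam" (4x4, takes a point from camera to tool coordinates, whose origin is the TCP and whose axes are the flange's). Camera axes: x right, y down, z forward; pixel columns grow to the right and rows downward; lengths in m; the calibration is good to about 2 mm. The wrist camera is an equidistant fisheye: a pixel r from the principal point sees the ray r / f radians off the axis. A picture is of the moment at which its call begins: read the wrist's pose just before it. camera_params takes no time and is no camera call.
- r.close_job(): hands the job in; it is judged then, once.
The state is a dict: "time": time; "joint_positions": joint angles; "dq": joint speeds; "joint_efforts": joint torques, N m; "tool_pos": TCP position; "orientation": TCP orientation; "force": force on the tool from outside, world axes, zero at the start; "moment": the same for the moment, N m; "gripper_width": opening from 0.0 (shut) to 1.0 (fully open); "grasp_force": force on a finger pad.
Only numpy, scipy, OpenCV 4.12 (cv2) and the standard library are available. Lean on these libraries where they do the work, as an engineer would, in place of code of your own. Each camera call takes 0.05 s, during which the arm holds its last target. There are 200 camera calls.

## Working session

There is one attempt and no reset: what is moved stays moved. The work goes in short steps, Python scripts to look and compute and a tool call to move; the robot and the scene stay as the last step left them, time stands still between calls to the robot, and variables do not carry over. Pictures are saved under pics/ and viewed, at most 11 in all, crops included, and the job is handed in when it is done.

Besides the shell and the picture viewer there is one more tool, called after "Request:" by a JSON object that holds its "method" and its "body". drive_tool: Moves the arm, as the interface text tells. Its arguments: {"type":"object","properties":{"commands":{"type":"array"},"claw":{"type":"number"}},"required":["commands"]}

```bash
mkdir -p pics; cat > h.py <<'E'
import numpy as np, cv2
from rig import r, camera, camera_params
def cam(n):
    p=camera_params(n); R=cv2.Rodrigues(np.array(p["rvec"],float))[0]; return p,R,np.array(p["tvec"],float).ravel()
def onplane(n,u,v,z):
    p,R,t=cam(n); d=R.T@np.array([(u-p["cx"])/p["fx"],(v-p["cy"])/p["fy"],1]); c=-R.T@t
    return c+d*(z-c[2])/d[2]
def cloud(n,D):
    p,R,t=cam(n); v,u=np.mgrid[:D.shape[0],:D.shape[1]]
    P=np.stack([(u-p["cx"])/p["fx"]*D,(v-p["cy"])/p["fy"]*D,D],-1); return (P-t)@R
def proj(n,X):
    p,R,t=cam(n); c=R@np.array(X)+t; return p["cx"]+p["fx"]*c[0]/c[2],p["cy"]+p["fy"]*c[1]/c[2]
E
python3 - <<'E'
from h import *
for n in("scene","top"):
    a,d=camera(n); cv2.imwrite(f"pics/{n}0.png",a); np.savez(f"{n}0.npz",a=a,d=d)
    p,R,t=cam(n); print(n,p["fx"],p["cx"],p["cy"],-R.T@t)
    cv2.imwrite(f"pics/{n}0b.png",cv2.resize(a,(800,600),interpolation=cv2.INTER_CUBIC))
s=r.state(); print(s["time"],s["tool_pos"],s["orientation"],s["gripper_width"])
E
```

```text
scene 376.6507520835505 256.12784315361563 194.2143170082474 [ 0.24195523 -0.18135389  1.04746234]
top 485.57260034178836 263.2616242043954 188.00502142695024 [0.41839222 0.06793357 1.70537512]
0.1 [0.22615872 0.52804404 0.23046601] [-2.77048730e-04  2.01011336e-01  9.79588502e-01 -8.55800841e-04] 0.9990826003687328
```

View pics/scene0b.png

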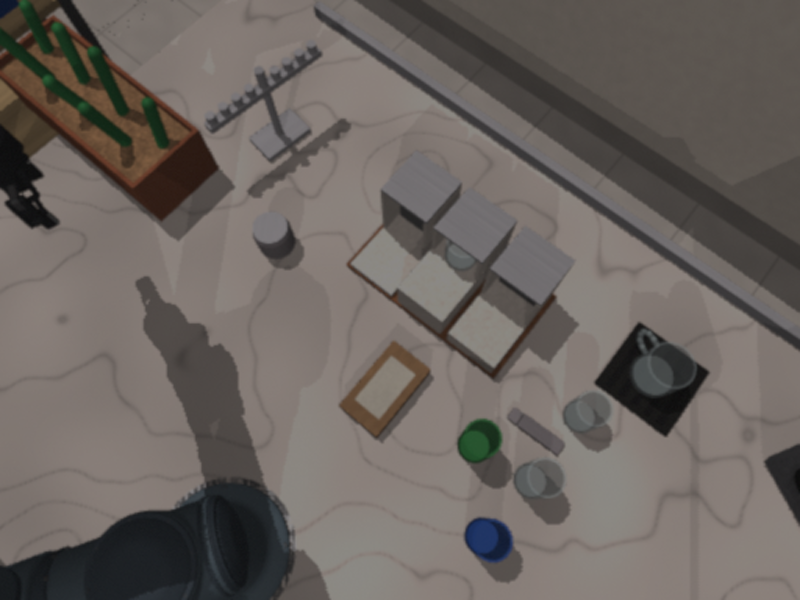

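View pics/top0b.png

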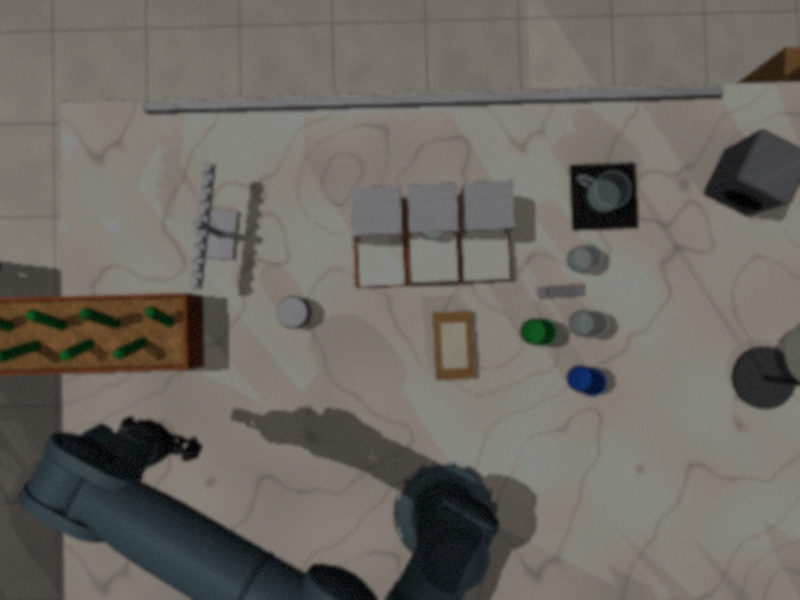

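The scene shows two clear straight glasses at (580,412) and (540,478), the mug with its handle on the trivet at (660,370), and green and blue look-alikes at (480,440) and (488,538). The tin is at (273,235). The short glass is in the centre module at (460,255), so that one is tier_low. Next I'll measure the floors and glass heights, with one enlarged crop.

```bash
python3 - <<'E'
from h import *
z=np.load("top0.npz");a,d=z["a"],z["d"]; P=cloud("top",d); s=.64
def at(u,v,k=3):
    u=int(u*s);v=int(v*s); return np.round(np.median(P[v-k:v+k+1,u-k:u+k+1].reshape(-1,3),0),4)
for n,u,v in [("floorL",381,262),("floorC",434,262),("floorR",486,262),("roofL",377,210),("roofC",433,207),("roofR",489,204),("tin",294,312),("box",455,345),("table",650,280),("lighter",561,292)]: print(n,at(u,v))
# roofs and floors: rect fits
for nm,(u0,u1,v0,v1) in dict(L=(345,404,180,290),C=(404,462,180,290),R=(460,520,175,290)).items():
    Q=P[int(v0*s):int(v1*s),int(u0*s):int(u1*s)].reshape(-1,3)
    for lo,hi in((.155,.185),(.01,.11)):
        q=Q[(Q[:,2]>lo)&(Q[:,2]<hi)]
        print(nm,lo,len(q),np.round(np.percentile(q,[2,50,98],axis=0),4).tolist())
        if lo>.1: print(cv2.minAreaRect((q[:,:2]*1000).astype(np.float32)))
q=P[int(170*s):int(295*s),int(340*s):int(525*s)].reshape(-1,3); q=q[(q[:,2]>.155)&(q[:,2]<.185)]
print("allroof",cv2.minAreaRect((q[:,:2]*1000).astype(np.float32)))
# glass depth
for u,v in((583,258),(587,323)):
    U=int(u*s);V=int(v*s);b=P[V-22:V+23,U-22:U+23].reshape(-1,3);h=b[:,2]
    print(np.histogram(h,bins=np.arange(-.01,.16,.01))[0])
A=np.load("scene0.npz")["a"][235:345,320:420]; B=a[145:230,345:415]
A=cv2.resize(A,(400,440),interpolation=cv2.INTER_CUBIC);B=cv2.resize(B,(362,440),interpolation=cv2.INTER_CUBIC)
cv2.imwrite("pics/crop1.png",cv2.convertScaleAbs(np.hstack([A,B]),alpha=1.4))
E
```

```text
floorL [0.5591 0.1293 0.0225]
floorC [0.5506 0.0134 0.0875]
floorR [ 0.5499 -0.1035  0.0562]
roofL [0.6519 0.1276 0.1696]
roofC [0.6554 0.013  0.1684]
roofR [ 0.6593 -0.0982  0.1681]
tin [0.4523 0.3156 0.0692]
box [ 0.3709 -0.0314  0.0324]
table [ 0.5019 -0.4781 -0.0018]
lighter [ 0.4825 -0.273   0.0126]
L 0.155 969 [[0.6027, 0.0806, 0.1615], [0.6506, 0.1289, 0.169], [0.6977, 0.1765, 0.1756]]
((650.6033325195312, 128.56463623046875), (99.1113052368164, 99.96165466308594), 0.9807232618331909)
L 0.01 1002 [[0.5039, 0.0804, 0.0115], [0.5607, 0.1301, 0.0229], [0.6176, 0.1825, 0.034]]
C 0.155 961 [[0.6049, -0.0342, 0.162], [0.6525, 0.0139, 0.169], [0.699, 0.0617, 0.1762]]
((652.7490234375, 13.675457000732422), (99.31291198730469, 99.90525817871094), 1.294792890548706)
C 0.01 1198 [[0.506, -0.05, 0.0106], [0.558, 0.0162, 0.086], [0.6747, 0.0764, 0.0966]]
R 0.155 972 [[0.6068, -0.149, 0.1616], [0.654, -0.1008, 0.1691], [0.7015, -0.0526, 0.1759]]
((654.595703125, -101.50849151611328), (98.35838317871094, 101.18245697021484), 0.3700489401817322)
R 0.01 1124 [[0.5078, -0.1585, 0.0115], [0.5637, -0.0983, 0.0547], [0.6684, -0.0505, 0.0865]]
allroof ((652.8451538085938, 13.38238525390625), (99.66409301757812, 330.3707275390625), 0.9776424765586853)
[809 810 159  25  26  20  21  25  23  36  55   3   0   0   0   0]
[755 764 145  27  21  22  25  15  21  25  29  28  40  81   7   0]
```

View pics/crop1.png

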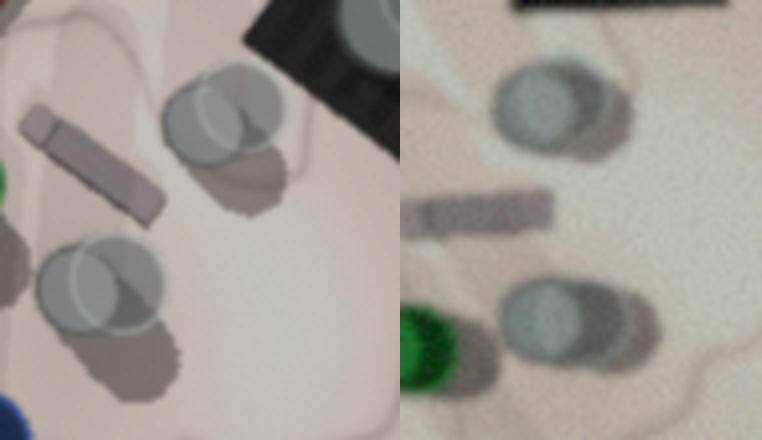

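The crop and the depth agree. The far clear glass, top view (583,258), reaches about 94 mm, so it is glass_middle. The near one at (587,323) reaches about 126 mm, so it is glass_tall. By floor height, the left module is tier_high (24 mm) and the right one is tier_mid (56 mm). Next I'll fit the glass centres.

```bash
python3 - <<'E'
from h import *
from scipy.optimize import least_squares
for nm in("top","scene"):
    P=cloud(nm,np.load(nm+"0.npz")["d"]).reshape(-1,3)
    for g,h,c in(("mid",.094,(.515,-.31)),("tall",.126,(.44,-.31)),("green",.126,(.42,-.2)),("blue",.126,(.36,-.31))):
        q=P[(np.hypot(P[:,0]-c[0],P[:,1]-c[1])<.06)&(P[:,2]>h-.01)&(P[:,2]<h+.012)]
        if len(q)<8: print(nm,g,len(q)); continue
        f=least_squares(lambda x:np.hypot(q[:,0]-x[0],q[:,1]-x[1])-.0285,q[:,:2].mean(0),loss="soft_l1",f_scale=.003)
        print(nm,g,len(q),np.round(f.x,4),np.round(np.sqrt(np.mean(f.fun**2)),4),np.round(np.median(q[:,2]),4))
# base via shifted grazing: side points
    for g,h,c in(("mid",.094,(.515,-.31)),("tall",.126,(.44,-.31))):
        q=P[(np.hypot(P[:,0]-c[0],P[:,1]-c[1])<.06)&(P[:,2]>.02)&(P[:,2]<h-.02)]
        f=least_squares(lambda x:np.hypot(q[:,0]-x[0],q[:,1]-x[1])-.030,c,loss="soft_l1",f_scale=.003); print(" side",g,len(q),np.round(f.x,4))
E
```

```text
top mid 65 [ 0.5519 -0.3183] 0.0018 0.0922
top tall 79 [ 0.4086 -0.3167] 0.0017 0.1236
top green 75 [ 0.3927 -0.2089] 0.0014 0.1241
top blue 69 [ 0.3598 -0.3132] 0.0195 0.1244
 side mid 107 [ 0.5512 -0.3169]
 side tall 185 [ 0.409  -0.3155]
scene mid 104 [ 0.5549 -0.3209] 0.0014 0.0934
scene tall 173 [ 0.4113 -0.3189] 0.0016 0.1254
scene green 152 [ 0.3957 -0.2109] 0.0015 0.1255
scene blue 140 [ 0.3573 -0.3137] 0.0178 0.1252
 side mid 164 [ 0.5077 -0.3064]
 side tall 342 [ 0.4098 -0.3179]
```

Request:
{"method": "drive_tool", "body": {"commands": [{"slide": [0.6,-1,0.15],"twist": [0,0,0.225]},{"slide": [0.6,-1,0.15],"twist": [0,0,0.225]},{"slide": [0.6,-1,0.15],"twist": [0,0,0.225]},{"slide": [0.6,-1,0.15],"twist": [0,0,0.225]},{"slide": [0.6,-1,0.15],"twist": [0,0,0.225]},{"slide": [0.6,-1,0.15],"twist": [0,0,0.225]},{"slide": [0.6,-1,0.15],"twist": [0,0,0.225]},{"slide": [0.6,-1,0.15],"twist": [0,0,0.225]},{"slide": [0.6,-1,0.15],"twist": [0,0,0.225]},{"slide": [0.6,-1,0.15],"twist": [0,0,0.225]},{"slide": [0.6,-1,0.15],"twist": [0,0,0.225]},{"slide": [0.6,-1,0.15],"twist": [0,0,0.225]}], "claw": -1}}

```text
time: 1.3
tool_pos: [0.3705, 0.2875, 0.267]
orientation: [-0.0, -0.001, 1.0, -0.0]
force: [0.4, 0.4, 0.1]
gripper_width: 1.002
grasp_force: 0.0
```

Request:
{"method": "drive_tool", "body": {"commands": [{"slide": [0.3,-1,0],"twist": [0,0,0]},{"slide": [0.3,-1,0],"twist": [0,0,0]},{"slide": [0.3,-1,0],"twist": [0,0,0]},{"slide": [0.3,-1,0],"twist": [0,0,0]},{"slide": [0.3,-1,0],"twist": [0,0,0]},{"slide": [0.3,-1,0],"twist": [0,0,0]},{"slide": [0.3,-1,0],"twist": [0,0,0]},{"slide": [0.3,-1,0],"twist": [0,0,0]},{"slide": [0.3,-1,0],"twist": [0,0,0]},{"slide": [0.3,-1,0],"twist": [0,0,0]},{"slide": [0.3,-1,0],"twist": [0,0,0]},{"slide": [0.3,-1,0],"twist": [0,0,0]}]}}

```text
time: 2.5
tool_pos: [0.4422, 0.0477, 0.2669]
orientation: [-0.0, -0.0, 1.0, 0.0]
force: [-0.2, 0.1, 0.3]
gripper_width: 0.997
grasp_force: 0.0
```

Request:
{"method": "drive_tool", "body": {"commands": [{"slide": [0.3,-1,0],"twist": [0,0,0]},{"slide": [0.3,-1,0],"twist": [0,0,0]},{"slide": [0.3,-1,0],"twist": [0,0,0]},{"slide": [0.3,-1,0],"twist": [0,0,0]},{"slide": [0.3,-1,0],"twist": [0,0,0]},{"slide": [0.3,-1,0],"twist": [0,0,0]},{"slide": [0.3,-1,0],"twist": [0,0,0]},{"slide": [0.3,-1,0],"twist": [0,0,0]},{"slide": [0.3,-1,0],"twist": [0,0,0]},{"slide": [0.3,-1,0],"twist": [0,0,0]},{"slide": [0.3,-1,0],"twist": [0,0,0]},{"slide": [0.3,-1,0],"twist": [0,0,0]}]}}

```text
time: 3.7
tool_pos: [0.5143, -0.1921, 0.2668]
orientation: [-0.001, -0.0, 1.0, 0.0]
force: [-0.5, -0.0, 0.1]
gripper_width: 1.0
grasp_force: 0.0
```

Request:
{"method": "drive_tool", "body": {"commands": [{"slide": [0.28,-0.9,-0.5],"twist": [0,0,0]},{"slide": [0.28,-0.9,-0.5],"twist": [0,0,0]},{"slide": [0.28,-0.9,-0.5],"twist": [0,0,0]},{"slide": [0.28,-0.9,-0.5],"twist": [0,0,0]},{"slide": [0.28,-0.9,-0.5],"twist": [0,0,0]},{"slide": [0.28,-0.9,-0.5],"twist": [0,0,0]},{"slide": [0.28,-0.95,-0.5],"twist": [0,0,0]},{"slide": [0,0,0],"twist": [0,0,0]}]}}

```text
time: 4.5
tool_pos: [0.5531, -0.3204, 0.1942]
orientation: [-0.001, 0.001, 1.0, 0.001]
force: [-0.8, 0.5, -0.3]
gripper_width: 1.002
grasp_force: 0.0
```

```bash
python3 - <<'E'
from h import *
from scipy.spatial.transform import Rotation as Ro
s=r.state(); a,d=camera("wrist"); p=camera_params("wrist"); print({k:np.round(v,4).tolist() for k,v in p.items()},np.round(s["tool_pos"],4))
q=s["orientation"]; R=Ro.from_quat([q[1],q[2],q[3],q[0]]).as_matrix(); t=np.array(s["tool_pos"]); T=np.array(p["T_tool_cam"])
f=p["fx"]
# mark expected rim circle + base for the glass
for c,h in(((.553,-.319),.094),((.553,-.319),0)):
  for th in np.arange(0,6.28,.2):
    X=np.array([c[0]+.03*np.cos(th),c[1]+.03*np.sin(th),h]); X=R.T@(X-t); X=T[:3,:3].T@(X-T[:3,3])
    ang=np.arctan2(np.hypot(X[0],X[1]),X[2]); k=ang*f/np.hypot(X[0],X[1])
    cv2.circle(a,(int(p["cx"]+k*X[0]),int(p["cy"]+k*X[1])),1,(0,0,255) if h else (0,255,0),-1)
cv2.imwrite("pics/w1.png",cv2.resize(a,(800,600)))
E
```

```text
{'fx': 297.3186, 'fy': 297.3186, 'cx': 252.8625, 'cy': 193.4468, 'T_tool_cam': [[-0.0004, -0.9532, -0.3023, 0.0771], [1.0, -0.0003, -0.0005, 0.0007], [0.0004, -0.3023, 0.9532, -0.1429], [0.0, 0.0, 0.0, 1.0]]} [ 0.5531 -0.3204  0.1942]
```

View pics/w1.png

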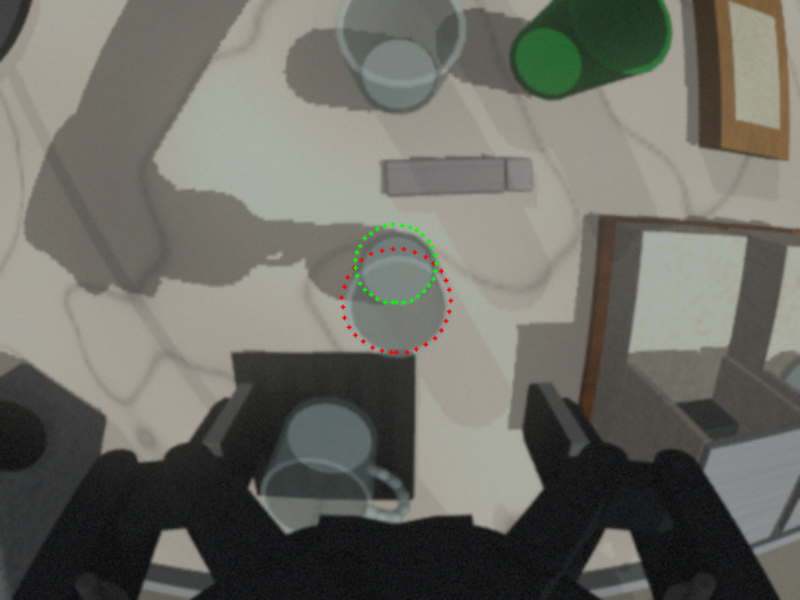

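The rim sits about 4 mm farther ahead than the red overlay, which is centred at (397,300), and it is centred sideways. I'll correct +3 mm in x, descend and close.

Request:
{"method": "drive_tool", "body": {"commands": [{"slide": [0.15,0.05,-0.9],"twist": [0,0,0]},{"slide": [0,0,-0.9],"twist": [0,0,0]},{"slide": [0,0,-0.9],"twist": [0,0,0]},{"slide": [0,0,-0.9],"twist": [0,0,0]},{"slide": [0,0,-0.9],"twist": [0,0,0]},{"slide": [0,0,-0.9],"twist": [0,0,0]},{"slide": [0,0,-0.9],"twist": [0,0,0]},{"slide": [0,0,-0.9],"twist": [0,0,0]}]}}

```text
time: 5.35
tool_pos: [0.5569, -0.3167, 0.0533]
orientation: [0.0, -0.001, 1.0, 0.0]
force: [0.3, 0.1, 0.4]
gripper_width: 1.001
grasp_force: 0.0
```

Request:
{"method": "drive_tool", "body": {"commands": [{"slide": [0,0,0],"twist": [0,0,0]},{"slide": [0,0,0],"twist": [0,0,0]},{"slide": [0,0,0],"twist": [0,0,0]},{"slide": [0,0,0],"twist": [0,0,0]},{"slide": [0,0,0],"twist": [0,0,0]},{"slide": [0,0,0],"twist": [0,0,0]},{"slide": [0,0,0],"twist": [0,0,0]},{"slide": [0,0,0],"twist": [0,0,0]}], "claw": 1}}

```text
time: 6.15
tool_pos: [0.5572, -0.3176, 0.0541]
orientation: [0.001, -0.0, 1.0, -0.0]
force: [-0.4, 0.2, 4.9]
gripper_width: 0.679
grasp_force: 64.8
```

Request:
{"method": "drive_tool", "body": {"commands": [{"slide": [0,0,0.8],"twist": [0,0,0]},{"slide": [0,0,1],"twist": [0,0,0]},{"slide": [0,0,1],"twist": [0,0,0]},{"slide": [0,0,1],"twist": [0,0,0]},{"slide": [0,0.9,0.2],"twist": [0,0,0.12]},{"slide": [0,0.9,0],"twist": [0,0,0]},{"slide": [0,0.9,0],"twist": [0,0,0]},{"slide": [0,0.9,0],"twist": [0,0,0]},{"slide": [0,0.9,0],"twist": [0,0,0]},{"slide": [0,0.9,0],"twist": [0,0,0]},{"slide": [0,0.9,0],"twist": [0,0,0]},{"slide": [0,0.9,0],"twist": [0,0,0]}]}}

```text
time: 7.35
tool_pos: [0.5566, -0.1718, 0.1333]
orientation: [-0.0, -0.009, 1.0, 0.0]
force: [-0.1, -0.1, -2.2]
gripper_width: 0.682
grasp_force: 64.9
```

Request:
{"method": "drive_tool", "body": {"commands": [{"slide": [0,0.9,0],"twist": [0,0,0]},{"slide": [0,0.9,0],"twist": [0,0,0]},{"slide": [0,0.9,0],"twist": [0,0,0]},{"slide": [0,0.9,0],"twist": [0,0,0]},{"slide": [0,0,0],"twist": [0,0,0]},{"slide": [0,0,0],"twist": [0,0,0]}]}}

```text
time: 7.95
tool_pos: [0.5568, -0.1009, 0.1334]
orientation: [0.0, -0.01, 1.0, -0.0]
force: [0.5, -0.5, -2.2]
gripper_width: 0.682
grasp_force: 65.1
```

```bash
python3 - <<'E'
from h import *
a,d=camera("scene"); c=a[90:300,220:420]; cv2.imwrite("pics/s2.png",cv2.resize(c,(571,600),interpolation=cv2.INTER_CUBIC))
E
```

```text
(no output)
```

View pics/s2.png

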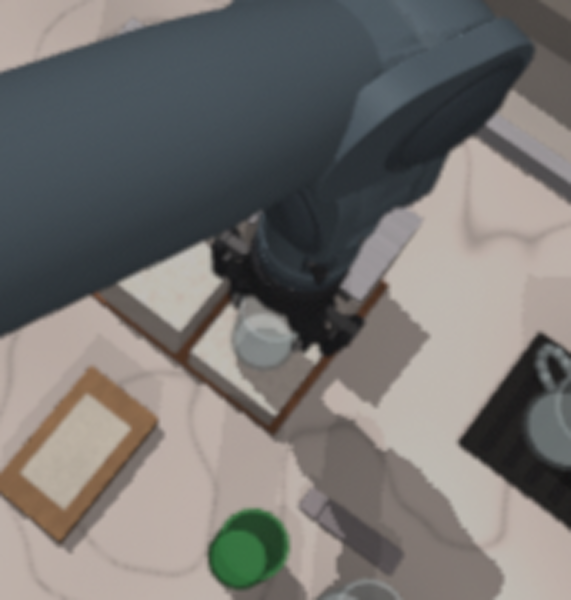

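The middle glass is held upright over the right porch, its base at (262,342). Lowering it now.

Request:
{"method": "drive_tool", "body": {"commands": [{"slide": [0,-0.1,-0.4],"twist": [0,0,0]},{"slide": [0,0,-0.4],"twist": [0,0,0]},{"slide": [0,0,-0.2],"twist": [0,0,0]},{"slide": [0,0,-0.05],"twist": [0,0,0]},{"slide": [0,0,-0.05],"twist": [0,0,0]},{"slide": [0,0,0],"twist": [0,0,0]}]}}

```text
time: 8.6
tool_pos: [0.5567, -0.1035, 0.1113]
orientation: [-0.0, -0.009, 1.0, 0.0]
force: [-0.0, -0.5, -2.0]
gripper_width: 0.68
grasp_force: 65.0
```

Request:
{"method": "drive_tool", "body": {"commands": [{"slide": [0,0,-0.05],"twist": [0,0,0]},{"slide": [0,0,0],"twist": [0,0,0]}]}}

```text
time: 8.8
tool_pos: [0.5568, -0.1034, 0.1105]
orientation: [0.0, -0.009, 1.0, -0.0]
force: [0.2, 0.1, -2.1]
gripper_width: 0.682
grasp_force: 65.0
```

Request:
{"method": "drive_tool", "body": {"commands": [{"slide": [0,0,-0.05],"twist": [0,0,0]},{"slide": [0,0,0],"twist": [0,0,0]}]}}

```text
time: 9.0
tool_pos: [0.557, -0.1035, 0.1101]
orientation: [0.001, -0.009, 1.0, -0.0]
force: [-0.3, 0.1, 3.5]
gripper_width: 0.684
grasp_force: 65.4
```

Request:
{"method": "drive_tool", "body": {"commands": [{"slide": [0,0,0],"twist": [0,0,0]},{"slide": [0,0,0],"twist": [0,0,0]},{"slide": [0,0,0],"twist": [0,0,0]},{"slide": [0,0,0],"twist": [0,0,0]},{"slide": [0,0,0],"twist": [0,0,0]},{"slide": [-0.3,0,0],"twist": [0,0,0]},{"slide": [-1,0,0],"twist": [0,0,0]},{"slide": [-1,0,0],"twist": [0,0,0]},{"slide": [-1,0,0],"twist": [0,0,0]},{"slide": [-1,0,0],"twist": [0,0,0]},{"slide": [-1,0,0],"twist": [0,0,0]}], "claw": -1}}

```text
time: 10.1
tool_pos: [0.4494, -0.1033, 0.1093]
orientation: [-0.0, -0.009, 1.0, 0.0]
force: [0.0, 0.5, -0.0]
gripper_width: 1.001
grasp_force: 0.0
```

Request:
{"method": "drive_tool", "body": {"commands": [{"slide": [0,0,0],"twist": [0,-0.88,0]},{"slide": [0,0,0],"twist": [0,-0.88,0]},{"slide": [0,0,0],"twist": [0,-0.88,0]},{"slide": [0,0,0],"twist": [0,-0.88,0]},{"slide": [0,0,0],"twist": [0,-0.88,0]},{"slide": [0,0,0],"twist": [0,-0.88,0]},{"slide": [0,0,0],"twist": [0,0,0]}], "claw": 0.3}}

```text
time: 10.8
tool_pos: [0.4866, -0.1339, 0.1589]
orientation: [0.356, -0.015, 0.934, 0.011]
force: [0.3, -0.2, 0.3]
gripper_width: 0.35
grasp_force: 0.0
```

```bash
python3 - <<'E'
from h import *
print(np.round(r.state()["joint_positions"],3))
a,d=camera("top"); b,_=camera("wrist"); c=a[80:250,200:370]
cv2.imwrite("pics/t3.png",np.hstack([cv2.resize(c,(400,400),interpolation=cv2.INTER_CUBIC),cv2.resize(b,(400,400))]))
E
```

```text
[-0.676 -0.144 -1.017  0.107  0.455 -0.566]
```

View pics/t3.png

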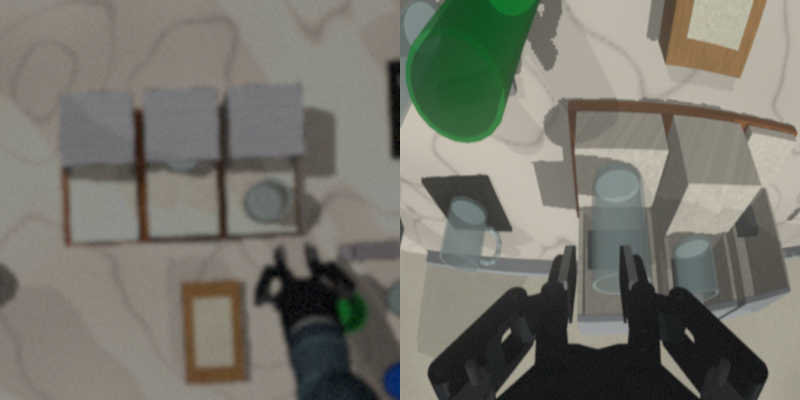

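Tilting near the base pushed joint 3 to its limit, so the tool drifted to about 42° tilt. The glass is standing fine at (268,200). Going forward eases this limit, so I'll line up behind the glass at this tilt.

Request:
{"method": "drive_tool", "body": {"commands": [{"slide": [0.3,0.5,0],"twist": [0,0,0]},{"slide": [0.3,0.5,0],"twist": [0,0,0]},{"slide": [0.3,0.5,0],"twist": [0,0,0]},{"slide": [0,0,-0.5],"twist": [0,0,0]},{"slide": [0,0,-0.5],"twist": [0,0,0]},{"slide": [0,0,0],"twist": [0,0,0]}]}}

```text
time: 11.5
tool_pos: [0.5087, -0.1043, 0.1414]
orientation: [0.346, -0.016, 0.938, 0.017]
force: [0.2, -0.5, -0.6]
gripper_width: 0.349
grasp_force: 0.0
```

```bash
python3 - <<'E'
from h import *
s=r.state(); print(np.round(s["joint_positions"],3),np.round(s["orientation"],3),np.round(s["tool_pos"],4))
E
```

```text
[-0.559 -0.087 -1.02   0.031  0.39  -0.47 ] [ 0.346 -0.016  0.938  0.017] [ 0.5087 -0.1043  0.1414]
```

Request:
{"method": "drive_tool", "body": {"commands": [{"slide": [-0.1,0,-0.5],"twist": [0,0,0]},{"slide": [0,0,-0.5],"twist": [0,0,0]},{"slide": [0,0,-0.5],"twist": [0,0,0]},{"slide": [0,0,-0.5],"twist": [0,0,0]},{"slide": [0,0,-0.5],"twist": [0,0,0]},{"slide": [0,0,-0.5],"twist": [0,0,0]},{"slide": [0,0,0],"twist": [0,0,0]}]}}

```text
time: 12.2
tool_pos: [0.5237, -0.1148, 0.098]
orientation: [0.334, -0.019, 0.942, 0.023]
force: [-1.1, -0.1, -0.1]
gripper_width: 0.35
grasp_force: 0.0
```

```bash
python3 - <<'E'
from h import *
s=r.state(); print(np.round(s["joint_positions"],3),np.round(s["orientation"],3),np.round(s["tool_pos"],4),s["force"])
E
```

```text
[-0.562  0.051 -1.019 -0.073  0.391 -0.485] [ 0.334 -0.019  0.942  0.023] [ 0.5237 -0.1148  0.098 ] [-1.13717212 -0.14867838 -0.08645883]
```

Request:
{"method": "drive_tool", "body": {"commands": [{"slide": [-0.2,0,0],"twist": [0,0.5,0]},{"slide": [-0.3,0.1,0],"twist": [0,0.4,0]},{"slide": [-0.1,0.25,-0.2],"twist": [0,0.2,0]},{"slide": [0,0.15,-0.2],"twist": [0,0,0]},{"slide": [0,0,0],"twist": [0,0,0]}]}}

```text
time: 12.7
tool_pos: [0.5116, -0.1043, 0.0907]
orientation: [0.256, -0.018, 0.966, 0.024]
force: [-0.6, -0.1, -0.2]
gripper_width: 0.348
grasp_force: 0.0
```

```bash
python3 - <<'E'
from h import *
s=r.state(); print(np.round(s["joint_positions"],3),np.round(s["orientation"],3),np.round(s["tool_pos"],4),s["force"])
a,d=camera("top"); b,_=camera("wrist"); c=a[80:250,200:370]
cv2.imwrite("pics/t4.png",np.hstack([cv2.resize(c,(400,400),interpolation=cv2.INTER_CUBIC),cv2.resize(b,(400,400))]))
E
```

```text
[-0.495  0.066 -0.888  0.177  0.286 -0.467] [ 0.256 -0.018  0.966  0.024] [ 0.5116 -0.1043  0.0907] [-0.64876695 -0.05588843 -0.21691715]
```

View pics/t4.png

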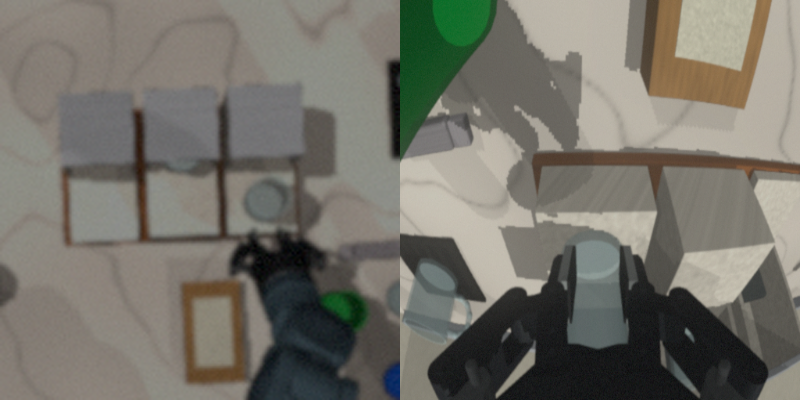

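The glass stands at (268,200) in the top view and is centred between the fingertips in the wrist view. Now I'll lower slightly and push it in.

Request:
{"method": "drive_tool", "body": {"commands": [{"slide": [0,0,-0.4],"twist": [0,0,0]},{"slide": [0.3,0,0],"twist": [0,-0.15,0]},{"slide": [0.3,0,0],"twist": [0,-0.15,0]},{"slide": [0.3,0,0],"twist": [0,-0.15,0]},{"slide": [0.3,0,0],"twist": [0,-0.15,0]},{"slide": [0.3,0,0],"twist": [0,-0.15,0]},{"slide": [0.3,0,0],"twist": [0,-0.15,0]},{"slide": [0.3,0,0],"twist": [0,-0.15,0]},{"slide": [0,0,0],"twist": [0,0,0]}]}}

```text
time: 13.7
tool_pos: [0.553, -0.1047, 0.0821]
orientation: [0.33, -0.019, 0.943, 0.022]
force: [-0.0, 1.2, -0.6]
gripper_width: 0.351
grasp_force: 0.0
```

```bash
cat > st.py <<'E'
from h import *
s=r.state(); print(np.round(s["joint_positions"],3),np.round(s["orientation"],3),np.round(s["tool_pos"],4),np.round(s["force"],1),round(s["time"],2))
E
python3 st.py
```

```text
[-0.494  0.131 -0.99  -0.139  0.35  -0.426] [ 0.33  -0.019  0.943  0.022] [ 0.553  -0.1047  0.0821] [-0.   1.2 -0.6] 13.7
```

Request:
{"method": "drive_tool", "body": {"commands": [{"slide": [0.15,0,0],"twist": [0,0,0]},{"slide": [0.15,0,0],"twist": [0,0,0]},{"slide": [0.15,0,0],"twist": [0,0,0]},{"slide": [0.15,0,0],"twist": [0,0,0]},{"slide": [0,0,0],"twist": [0,0,0]}]}}

```text
time: 14.2
tool_pos: [0.5668, -0.1051, 0.0839]
orientation: [0.331, -0.019, 0.943, 0.022]
force: [-0.4, 0.1, -0.8]
gripper_width: 0.347
grasp_force: 0.4
```

Request:
{"method": "drive_tool", "body": {"commands": [{"slide": [0.1,0,0],"twist": [0,0,0]},{"slide": [0.1,0,0],"twist": [0,0,0]}]}}

```text
time: 14.4
tool_pos: [0.57, -0.1049, 0.0834]
orientation: [0.331, -0.019, 0.943, 0.022]
force: [-0.9, 0.2, -0.5]
gripper_width: 0.347
grasp_force: 0.6
```

Request:
{"method": "drive_tool", "body": {"commands": [{"slide": [0.075,0,0],"twist": [0,0,0]},{"slide": [0.075,0,0],"twist": [0,0,0]}]}}

```text
time: 14.6
tool_pos: [0.5731, -0.105, 0.0835]
orientation: [0.331, -0.019, 0.943, 0.022]
force: [-1.3, -0.3, 0.5]
gripper_width: 0.348
grasp_force: 0.6
```

Request:
{"method": "drive_tool", "body": {"commands": [{"slide": [0.075,0,0],"twist": [0,0,0]},{"slide": [0.075,0,0],"twist": [0,0,0]}]}}

```text
time: 14.8
tool_pos: [0.5761, -0.1049, 0.0835]
orientation: [0.331, -0.019, 0.943, 0.022]
force: [-1.4, 0.3, 0.3]
gripper_width: 0.347
grasp_force: 0.6
```

Request:
{"method": "drive_tool", "body": {"commands": [{"slide": [0.075,0,0],"twist": [0,0,0]},{"slide": [0.075,0,0],"twist": [0,0,0]}]}}

```text
time: 15.0
tool_pos: [0.5791, -0.105, 0.0835]
orientation: [0.331, -0.019, 0.943, 0.022]
force: [-1.2, 0.1, -0.2]
gripper_width: 0.348
grasp_force: 0.6
```

Request:
{"method": "drive_tool", "body": {"commands": [{"slide": [0.075,0,0],"twist": [0,0,0]},{"slide": [0.075,0,0],"twist": [0,0,0]}]}}

```text
time: 15.2
tool_pos: [0.5822, -0.105, 0.0835]
orientation: [0.331, -0.019, 0.943, 0.022]
force: [-1.5, -0.5, -0.1]
gripper_width: 0.35
grasp_force: 0.6
```

Request:
{"method": "drive_tool", "body": {"commands": [{"slide": [0.075,0,0],"twist": [0,0,0]},{"slide": [0.075,0,0],"twist": [0,0,0]}]}}

```text
time: 15.4
tool_pos: [0.584, -0.1048, 0.0825]
orientation: [0.33, -0.019, 0.944, 0.022]
force: [-7.3, -1.4, 1.3]
gripper_width: 0.349
grasp_force: 3.5
```

Request:
{"method": "drive_tool", "body": {"commands": [{"slide": [0.075,0,0],"twist": [0,0,0]},{"slide": [0.075,0,0],"twist": [0,0,0]}]}}

```text
time: 15.6
tool_pos: [0.5848, -0.1048, 0.0814]
orientation: [0.328, -0.018, 0.944, 0.022]
force: [-22.0, -3.6, 12.1]
gripper_width: 0.349
grasp_force: 12.0
```

Request:
{"method": "drive_tool", "body": {"commands": [{"slide": [0,0,0.1],"twist": [0,0,0]},{"slide": [0,0,0],"twist": [0,0,0]}]}}

```text
time: 15.8
tool_pos: [0.5844, -0.1047, 0.0825]
orientation: [0.327, -0.017, 0.944, 0.022]
force: [-8.1, -2.3, -1.4]
gripper_width: 0.351
grasp_force: 6.1
```

```bash
python3 st.py; python3 - <<'E'
from h import *
a,d=camera("top"); b,_=camera("wrist"); c=a[100:200,280:360]
cv2.imwrite("pics/t5.png",np.hstack([cv2.resize(c,(320,400),interpolation=cv2.INTER_CUBIC),cv2.resize(b[150:],(480,400))]))
E
```

```text
[-0.454  0.18  -0.919 -0.125  0.325 -0.391] [ 0.327 -0.017  0.944  0.022] [ 0.5844 -0.1047  0.0825] [-8.1 -2.3 -1.4] 15.8
```

View pics/t5.png

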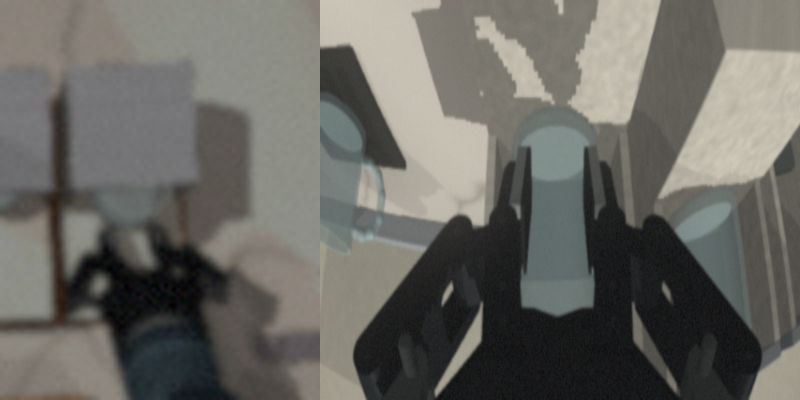

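The glass is partly under the roof and centred, and contact with the stop is felt at TCP x of about 0.583. I'll push on gently, lifting slightly to relieve the downward drag.

Request:
{"method": "drive_tool", "body": {"commands": [{"slide": [0.06,0,0.02],"twist": [0,0,0]},{"slide": [0.06,0,0.02],"twist": [0,0,0]}]}}

```text
time: 16.1
tool_pos: [0.5854, -0.1046, 0.0821]
orientation: [0.326, -0.017, 0.945, 0.022]
force: [-13.0, -3.8, 0.4]
gripper_width: 0.349
grasp_force: 8.3
```

Request:
{"method": "drive_tool", "body": {"commands": [{"slide": [0.06,0,0.03],"twist": [0,0,0]},{"slide": [0.06,0,0.03],"twist": [0,0,0]}]}}

```text
time: 16.3
tool_pos: [0.5877, -0.1045, 0.083]
orientation: [0.326, -0.017, 0.945, 0.022]
force: [-10.6, -3.3, -3.0]
gripper_width: 0.351
grasp_force: 7.1
```

Request:
{"method": "drive_tool", "body": {"commands": [{"slide": [0.05,0,0.01],"twist": [0,0,0]},{"slide": [0.05,0,0.01],"twist": [0,0,0]}]}}

```text
time: 16.5
tool_pos: [0.5897, -0.1045, 0.0833]
orientation: [0.326, -0.017, 0.945, 0.022]
force: [-10.1, -2.6, -2.8]
gripper_width: 0.348
grasp_force: 7.0
```

The stop has given about 4–7 mm. Backing off, untilting and heading for the tall glass.

Request:
{"method": "drive_tool", "body": {"commands": [{"slide": [-0.3,0,0],"twist": [0,0,0]},{"slide": [-0.8,0,0],"twist": [0,0.2,0]},{"slide": [-0.8,0,0.2],"twist": [0,0.5,0]},{"slide": [-0.3,0,1],"twist": [0,0.7,0]},{"slide": [0,0,1],"twist": [0,0.8,0]},{"slide": [0,0,1],"twist": [0,0.8,0]},{"slide": [0,0,1],"twist": [0,0.8,0]},{"slide": [0,0,1],"twist": [0,0.63,0]},{"slide": [0,0,1],"twist": [0,0,0]},{"slide": [0,0,1],"twist": [0,0,0]},{"slide": [0,0,1],"twist": [0,0,0]}], "claw": 0.3}}

```text
time: 17.6
tool_pos: [0.5534, -0.1052, 0.2491]
orientation: [0.016, -0.011, 0.999, 0.027]
force: [0.2, -0.3, -0.3]
gripper_width: 0.354
grasp_force: 0.0
```

```bash
python3 st.py
```

```text
[-0.335  0.333  0.062  1.287  0.062 -0.357] [ 0.016 -0.011  0.999  0.027] [ 0.5534 -0.1052  0.2491] [ 0.2 -0.3 -0.3] 17.6
```

Request:
{"method": "drive_tool", "body": {"commands": [{"slide": [-0.59,-0.88,-0.12],"twist": [-0.36,0.21,-0.15]},{"slide": [-0.59,-0.88,-0.12],"twist": [0,0,0]},{"slide": [-0.59,-0.88,-0.12],"twist": [0,0,0]},{"slide": [-0.59,-0.88,-0.12],"twist": [0,0,0]},{"slide": [-0.59,-0.88,-0.12],"twist": [0,0,0]},{"slide": [-0.59,-0.88,-0.12],"twist": [0,0,0]},{"slide": [-0.59,-0.88,-0.12],"twist": [0,0,0]},{"slide": [-0.59,-0.88,-0.12],"twist": [0,0,0]},{"slide": [-0.59,-0.88,-0.12],"twist": [0,0,0]},{"slide": [-0.59,-0.88,-0.12],"twist": [0,0,0]},{"slide": [-0.59,-0.88,-0.12],"twist": [0,0,0]},{"slide": [-0.59,-0.88,-0.12],"twist": [0,0,0]}], "claw": -1}}

```text
time: 18.8
tool_pos: [0.4109, -0.3178, 0.2197]
orientation: [0.001, 0.0, 1.0, -0.001]
force: [0.1, -0.3, 0.6]
gripper_width: 0.999
grasp_force: 0.0
```

```bash
python3 st.py; python3 - <<'E'
from h import *
from scipy.spatial.transform import Rotation as Ro
a,d=camera("scene"); np.savez("s6.npz",a=a)
s=r.state(); a2,d=camera("wrist"); p=camera_params("wrist")
q=s["orientation"]; R=Ro.from_quat([q[1],q[2],q[3],q[0]]).as_matrix(); t=np.array(s["tool_pos"]); T=np.array(p["T_tool_cam"]); f=p["fx"]
for h in(.126,0):
  for th in np.arange(0,6.28,.2):
    X=np.array([.412+.03*np.cos(th),-.317+.03*np.sin(th),h]); X=R.T@(X-t); X=T[:3,:3].T@(X-T[:3,3])
    k=np.arctan2(np.hypot(X[0],X[1]),X[2])*f/np.hypot(X[0],X[1])
    cv2.circle(a2,(int(p["cx"]+k*X[0]),int(p["cy"]+k*X[1])),1,(0,0,255) if h else (0,255,0),-1)
c=a[100:250,240:390]
cv2.imwrite("pics/w6.png",np.hstack([cv2.resize(a2[90:300,150:360],(400,400),interpolation=cv2.INTER_CUBIC),cv2.resize(c,(400,400),interpolation=cv2.INTER_CUBIC)]))
E
```

```text
[-0.78   0.266 -0.105  1.198 -0.    -0.779] [ 0.001  0.     1.    -0.001] [ 0.4109 -0.3178  0.2197] [ 0.1 -0.3  0.6] 18.8
```

View pics/w6.png

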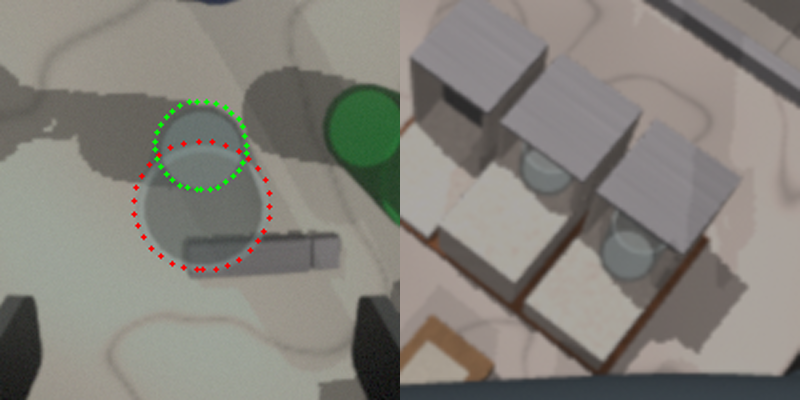

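The tall glass matches the overlay (red rim at (202,206)). On the right, the middle glass stands upright in its tier. Now grasping the tall one.

Request:
{"method": "drive_tool", "body": {"commands": [{"slide": [0.05,0,-0.9],"twist": [0,0,0]},{"slide": [0,0,-0.9],"twist": [0,0,0]},{"slide": [0,0,-0.9],"twist": [0,0,0]},{"slide": [0,0,-0.9],"twist": [0,0,0]},{"slide": [0,0,-0.9],"twist": [0,0,0]},{"slide": [0,0,-0.9],"twist": [0,0,0]},{"slide": [0,0,-0.9],"twist": [0,0,0]},{"slide": [0,0,-0.9],"twist": [0,0,0]}]}}

```text
time: 19.7
tool_pos: [0.4127, -0.3164, 0.075]
orientation: [0.0, 0.0, 1.0, -0.0]
force: [0.4, 0.1, -0.1]
gripper_width: 0.999
grasp_force: 0.0
```

Request:
{"method": "drive_tool", "body": {"commands": [{"slide": [0,0,0],"twist": [0,0,0]},{"slide": [0,0,0],"twist": [0,0,0]},{"slide": [0,0,0],"twist": [0,0,0]},{"slide": [0,0,0],"twist": [0,0,0]},{"slide": [0,0,0],"twist": [0,0,0]},{"slide": [0,0,0],"twist": [0,0,0]},{"slide": [0,0,0],"twist": [0,0,0]}], "claw": 1}}

```text
time: 20.4
tool_pos: [0.4118, -0.3168, 0.0758]
orientation: [-0.0, 0.001, 1.0, -0.0]
force: [-0.6, -0.8, 4.9]
gripper_width: 0.694
grasp_force: 64.9
```

Request:
{"method": "drive_tool", "body": {"commands": [{"slide": [0,0,0.8],"twist": [0,0,0]},{"slide": [0,0,1],"twist": [0,0,0]},{"slide": [0.9,0,1],"twist": [0,0,0]},{"slide": [0.9,0,1],"twist": [0,0,0]},{"slide": [0.9,0,1],"twist": [0,0,0]},{"slide": [0.9,0,1],"twist": [0,0,0]},{"slide": [0.3,0.9,0.2],"twist": [0,0,0.12]},{"slide": [0.3,1,0],"twist": [0,0,0]},{"slide": [0.3,1,0],"twist": [0,0,0]},{"slide": [0.3,1,0],"twist": [0,0,0]},{"slide": [0.3,1,0],"twist": [0,0,0]},{"slide": [0.3,1,0],"twist": [0,0,0]}]}}

```text
time: 21.6
tool_pos: [0.5188, -0.1975, 0.1944]
orientation: [-0.002, -0.008, 1.0, 0.0]
force: [0.1, -0.2, -2.7]
gripper_width: 0.689
grasp_force: 65.2
```

Request:
{"method": "drive_tool", "body": {"commands": [{"slide": [0.1,1,0],"twist": [0,0,0]},{"slide": [0.1,1,0],"twist": [0,0,0]},{"slide": [0.1,1,0],"twist": [0,0,0]},{"slide": [0.1,1,0],"twist": [0,0,0]},{"slide": [0.1,1,0],"twist": [0,0,0]},{"slide": [0.1,1,0],"twist": [0,0,0]},{"slide": [0.1,1,0],"twist": [0,0,0]},{"slide": [0.1,1,0],"twist": [0,0,0]},{"slide": [0.1,1,0],"twist": [0,0,0]},{"slide": [0.1,1,0],"twist": [0,0,0]},{"slide": [0.1,1,0],"twist": [0,0,0]},{"slide": [0.1,1,0],"twist": [0,0,0]}]}}

```text
time: 22.8
tool_pos: [0.5427, 0.0423, 0.1945]
orientation: [-0.002, -0.008, 1.0, 0.0]
force: [0.3, -0.9, -2.3]
gripper_width: 0.689
grasp_force: 65.2
```

Request:
{"method": "drive_tool", "body": {"commands": [{"slide": [0.1,0.9,0],"twist": [0,0,0]},{"slide": [0.1,0.9,0],"twist": [0,0,0]},{"slide": [0.1,0.9,0],"twist": [0,0,0]},{"slide": [0.1,0.9,0],"twist": [0,0,0]},{"slide": [0,0.5,0],"twist": [0,0,0]},{"slide": [0,0,0],"twist": [0,0,0]}]}}

```text
time: 23.4
tool_pos: [0.5508, 0.1245, 0.1946]
orientation: [-0.002, -0.009, 1.0, 0.0]
force: [1.0, -0.3, -1.4]
gripper_width: 0.693
grasp_force: 65.2
```

Request:
{"method": "drive_tool", "body": {"commands": [{"slide": [0.15,0.13,-0.8],"twist": [0,0,0]},{"slide": [0.1,0,-1],"twist": [0,0,0]},{"slide": [0,0,-1],"twist": [0,0,0]},{"slide": [0,0,-1],"twist": [0,0,0]},{"slide": [0,0,-0.6],"twist": [0,0,0]},{"slide": [0,0,-0.1],"twist": [0,0,0]},{"slide": [0,0,-0.05],"twist": [0,0,0]},{"slide": [0,0,0],"twist": [0,0,0]}]}}

```text
time: 24.2
tool_pos: [0.557, 0.1261, 0.105]
orientation: [-0.0, -0.008, 1.0, 0.0]
force: [0.1, -0.2, -1.5]
gripper_width: 0.688
grasp_force: 65.2
```

Request:
{"method": "drive_tool", "body": {"commands": [{"slide": [0,0,-0.05],"twist": [0,0,0]},{"slide": [0,0,0],"twist": [0,0,0]}]}}

```text
time: 24.4
tool_pos: [0.5568, 0.1263, 0.1038]
orientation: [-0.0, -0.008, 1.0, 0.0]
force: [0.0, -0.2, -1.3]
gripper_width: 0.691
grasp_force: 65.2
```

Request:
{"method": "drive_tool", "body": {"commands": [{"slide": [0,0,-0.1],"twist": [0,0,0]},{"slide": [0,0,-0.05],"twist": [0,0,0]},{"slide": [0,0,0],"twist": [0,0,0]}]}}

```text
time: 24.7
tool_pos: [0.5562, 0.1262, 0.1]
orientation: [-0.001, -0.009, 1.0, 0.0]
force: [0.6, 0.0, -2.3]
gripper_width: 0.69
grasp_force: 65.3
```

Request:
{"method": "drive_tool", "body": {"commands": [{"slide": [0,0,-0.05],"twist": [0,0,0]},{"slide": [0,0,0],"twist": [0,0,0]}]}}

```text
time: 24.9
tool_pos: [0.5564, 0.1262, 0.0998]
orientation: [-0.001, -0.008, 1.0, 0.0]
force: [-1.5, -0.1, 4.1]
gripper_width: 0.698
grasp_force: 65.7
```

Request:
{"method": "drive_tool", "body": {"commands": [{"slide": [0,0,0],"twist": [0,0,0]},{"slide": [0,0,0],"twist": [0,0,0]},{"slide": [0,0,0],"twist": [0,0,0]},{"slide": [0,0,0],"twist": [0,0,0]},{"slide": [0,0,0],"twist": [0,0,0]},{"slide": [-0.3,0,0],"twist": [0,0,0]},{"slide": [-0.8,0,0],"twist": [0,0,0]},{"slide": [-0.8,0,0],"twist": [0,0,0]},{"slide": [-0.8,0,0],"twist": [0,0,0]},{"slide": [0,0,0],"twist": [0,0,0]}], "claw": -1}}

```text
time: 25.9
tool_pos: [0.4995, 0.1262, 0.0988]
orientation: [-0.002, -0.009, 1.0, 0.0]
force: [-0.2, 0.0, -0.1]
gripper_width: 0.995
grasp_force: 0.0
```

Request:
{"method": "drive_tool", "body": {"commands": [{"slide": [0,0,0],"twist": [0,-0.4,0]},{"slide": [0,0,0],"twist": [0,-0.4,0]},{"slide": [0,0,-0.3],"twist": [0,-0.4,0]},{"slide": [0,0,-0.5],"twist": [0,-0.4,0]},{"slide": [0,0,-0.5],"twist": [0,-0.4,0]},{"slide": [0,0,-0.5],"twist": [0,-0.4,0]},{"slide": [0,0,0],"twist": [0,-0.4,0]},{"slide": [0,0,0],"twist": [0,0,0]}], "claw": 0.3}}

```text
time: 26.7
tool_pos: [0.4992, 0.1259, 0.0612]
orientation: [0.206, -0.009, 0.979, -0.002]
force: [-1.1, 0.2, -0.3]
gripper_width: 0.348
grasp_force: 0.0
```

```bash
python3 st.py
```

```text
[ 0.164  0.128 -0.864  0.17  -0.066  0.132] [ 0.206 -0.009  0.979 -0.002] [0.4992 0.1259 0.0612] [-1.1  0.2 -0.3] 26.7
```

Request:
{"method": "drive_tool", "body": {"commands": [{"slide": [0.2,0,-0.45],"twist": [0,0,0]},{"slide": [0.3,0,0],"twist": [0,-0.15,0]},{"slide": [0.3,0,0],"twist": [0,-0.15,0]},{"slide": [0.3,0,0],"twist": [0,-0.15,0]},{"slide": [0.3,0,0],"twist": [0,-0.15,0]},{"slide": [0.3,0,0],"twist": [0,-0.15,0]},{"slide": [0.3,0,0],"twist": [0,-0.15,0]},{"slide": [0.3,0,0],"twist": [0,-0.15,0]},{"slide": [0.3,0,0],"twist": [0,-0.15,0]},{"slide": [0,0,0],"twist": [0,0,0]}]}}

```text
time: 27.7
tool_pos: [0.5559, 0.1262, 0.0539]
orientation: [0.295, -0.008, 0.956, -0.002]
force: [0.2, -0.1, 0.2]
gripper_width: 0.35
grasp_force: 0.0
```

```bash
python3 st.py;  python3 - <<'E'
from h import *
a,d=camera("scene"); b,_=camera("wrist"); c=a[80:230,200:350]
cv2.imwrite("pics/t7.png",np.hstack([cv2.resize(c,(400,400),interpolation=cv2.INTER_CUBIC),cv2.resize(b[100:],(400,400))]))
E
```

```text
[ 0.161  0.2   -0.959 -0.18  -0.09   0.117] [ 0.295 -0.008  0.956 -0.002] [0.5559 0.1262 0.0539] [ 0.2 -0.1  0.2] 27.7
```

View pics/t7.png

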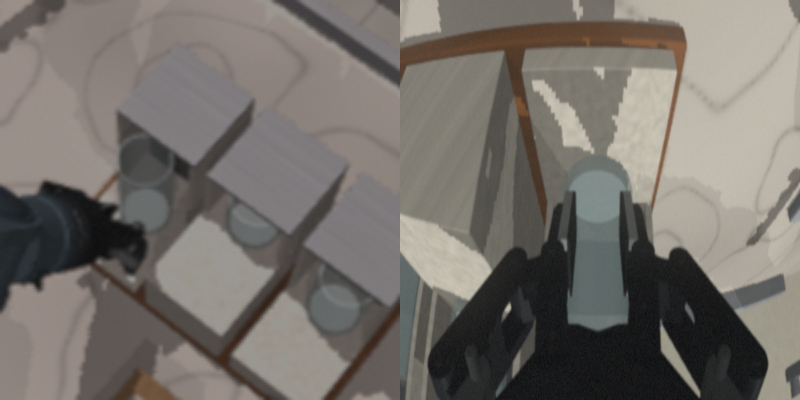

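The tall glass is upright under the roof edge at (146,180) and centred between the fingers. Continuing in small steps until I feel the stop.

Request:
{"method": "drive_tool", "body": {"commands": [{"slide": [0.15,0,0],"twist": [0,0,0]},{"slide": [0.15,0,0],"twist": [0,0,0]},{"slide": [0.15,0,0],"twist": [0,0,0]}]}}

```text
time: 28.1
tool_pos: [0.5635, 0.1262, 0.0541]
orientation: [0.294, -0.008, 0.956, -0.002]
force: [-1.7, -0.1, 0.1]
gripper_width: 0.35
grasp_force: 0.7
```

Request:
{"method": "drive_tool", "body": {"commands": [{"slide": [0.075,0,0],"twist": [0,0,0]},{"slide": [0.075,0,0],"twist": [0,0,0]}]}}

```text
time: 28.3
tool_pos: [0.5663, 0.1262, 0.0541]
orientation: [0.294, -0.008, 0.956, -0.002]
force: [-2.1, 0.4, 0.3]
gripper_width: 0.349
grasp_force: 0.8
```

Request:
{"method": "drive_tool", "body": {"commands": [{"slide": [0.075,0,0],"twist": [0,0,0]},{"slide": [0.075,0,0],"twist": [0,0,0]}]}}

```text
time: 28.5
tool_pos: [0.5692, 0.1262, 0.0541]
orientation: [0.295, -0.008, 0.956, -0.002]
force: [-1.5, -0.2, -0.1]
gripper_width: 0.349
grasp_force: 0.8
```

Request:
{"method": "drive_tool", "body": {"commands": [{"slide": [0.075,0,0],"twist": [0,0,0]},{"slide": [0.075,0,0],"twist": [0,0,0]}]}}

```text
time: 28.7
tool_pos: [0.5723, 0.1262, 0.054]
orientation: [0.295, -0.008, 0.956, -0.002]
force: [-0.8, 0.5, 0.5]
gripper_width: 0.352
grasp_force: 0.7
```

Request:
{"method": "drive_tool", "body": {"commands": [{"slide": [0.075,0,0],"twist": [0,0,0]},{"slide": [0.075,0,0],"twist": [0,0,0]}]}}

```text
time: 28.9
tool_pos: [0.5753, 0.1262, 0.054]
orientation: [0.295, -0.008, 0.956, -0.002]
force: [-1.7, -0.1, 0.2]
gripper_width: 0.349
grasp_force: 0.7
```

Request:
{"method": "drive_tool", "body": {"commands": [{"slide": [0.075,0,0],"twist": [0,0,0]},{"slide": [0.075,0,0],"twist": [0,0,0]}]}}

```text
time: 29.1
tool_pos: [0.5783, 0.1262, 0.0541]
orientation: [0.295, -0.008, 0.956, -0.002]
force: [-1.0, 1.2, 0.3]
gripper_width: 0.352
grasp_force: 0.7
```

Request:
{"method": "drive_tool", "body": {"commands": [{"slide": [0.075,0,0],"twist": [0,0,0]},{"slide": [0.075,0,0],"twist": [0,0,0]}]}}

```text
time: 29.3
tool_pos: [0.5813, 0.1262, 0.0541]
orientation: [0.295, -0.008, 0.956, -0.002]
force: [-2.2, -0.6, 1.0]
gripper_width: 0.355
grasp_force: 0.7
```

Request:
{"method": "drive_tool", "body": {"commands": [{"slide": [0.075,0,0],"twist": [0,0,0]},{"slide": [0.075,0,0],"twist": [0,0,0]}]}}

```text
time: 29.5
tool_pos: [0.5835, 0.1262, 0.0536]
orientation: [0.294, -0.008, 0.956, -0.002]
force: [-8.6, 0.2, 6.0]
gripper_width: 0.349
grasp_force: 4.4
```

Request:
{"method": "drive_tool", "body": {"commands": [{"slide": [0.075,0,0],"twist": [0,0,0]},{"slide": [0.075,0,0],"twist": [0,0,0]}]}}

```text
time: 29.7
tool_pos: [0.584, 0.1261, 0.0524]
orientation: [0.292, -0.009, 0.956, -0.003]
force: [-20.7, -0.0, 16.4]
gripper_width: 0.352
grasp_force: 11.0
```

Request:
{"method": "drive_tool", "body": {"commands": [{"slide": [0,0,0.1],"twist": [0,0,0]},{"slide": [0,0,0],"twist": [0,0,0]}]}}

```text
time: 29.9
tool_pos: [0.5837, 0.1258, 0.0535]
orientation: [0.291, -0.008, 0.957, -0.003]
force: [-5.6, -0.9, 0.5]
gripper_width: 0.351
grasp_force: 4.5
```

Request:
{"method": "drive_tool", "body": {"commands": [{"slide": [0.06,0,0.03],"twist": [0,0,0]},{"slide": [0.06,0,0.03],"twist": [0,0,0]}]}}

```text
time: 30.1
tool_pos: [0.584, 0.1256, 0.0531]
orientation: [0.29, -0.009, 0.957, -0.003]
force: [-11.7, -0.3, 2.1]
gripper_width: 0.353
grasp_force: 7.1
```

Request:
{"method": "drive_tool", "body": {"commands": [{"slide": [0.06,0,0.03],"twist": [0,0,0]},{"slide": [0.06,0,0.03],"twist": [0,0,0]}]}}

```text
time: 30.3
tool_pos: [0.5857, 0.1255, 0.0536]
orientation: [0.289, -0.009, 0.957, -0.003]
force: [-10.1, -0.4, -2.5]
gripper_width: 0.347
grasp_force: 6.4
```

Now it gives, with about 1.5–2 mm of sliding at 10 N. A bit more.

Request:
{"method": "drive_tool", "body": {"commands": [{"slide": [0.06,0,0.01],"twist": [0,0,0]},{"slide": [0.06,0,0.01],"twist": [0,0,0]}]}}

```text
time: 30.5
tool_pos: [0.5879, 0.1255, 0.0537]
orientation: [0.289, -0.009, 0.957, -0.003]
force: [-10.8, -0.7, -1.6]
gripper_width: 0.348
grasp_force: 6.4
```

Request:
{"method": "drive_tool", "body": {"commands": [{"slide": [-0.3,0,0],"twist": [0,0,0]},{"slide": [-0.8,0,0],"twist": [0,0.2,0]},{"slide": [-0.8,0,0.2],"twist": [0,0.5,0]},{"slide": [-0.5,0,0.8],"twist": [0,0.6,0]},{"slide": [0,0,1],"twist": [0,0.6,0]},{"slide": [0,0,1],"twist": [0,0.6,0]},{"slide": [0,0,1],"twist": [0,0.6,0]},{"slide": [-0.5,0.5,1],"twist": [0,0.5,0]},{"slide": [-0.5,1,1],"twist": [0,0,0]},{"slide": [-0.5,1,1],"twist": [0,0,0]},{"slide": [-0.5,1,1],"twist": [0,0,0]},{"slide": [-0.5,1,0.5],"twist": [0,0,0]}]}}

```text
time: 31.7
tool_pos: [0.4983, 0.2175, 0.2316]
orientation: [0.032, -0.008, 0.999, 0.001]
force: [0.1, 0.2, -0.2]
gripper_width: 0.348
grasp_force: 0.0
```

```bash
python3 st.py; python3 - <<'E'
from h import *
a,d=camera("scene"); c=a[80:240,220:380]
cv2.imwrite("pics/f.png",cv2.resize(c,(600,600),interpolation=cv2.INTER_CUBIC))
P=cloud("scene",d).reshape(-1,3)
for nm,o,fl in(("high",(.6016,.1277),.024),("mid",(.6056,-.1024),.056)):
    q=P-np.array([*o,0]); y=np.radians(1); X=q[:,0]*np.cos(y)+q[:,1]*np.sin(y);Y=-q[:,0]*np.sin(y)+q[:,1]*np.cos(y)
    m=(X>-.06)&(X<-.0)&(abs(Y)<.035)&(q[:,2]>fl+.015)&(q[:,2]<.15)
    print(nm,m.sum(),np.round([np.percentile(X[m],3),np.median(X[m]),Y[m].mean()],4))
E
```

```text
[ 0.305  0.259 -0.086  1.164 -0.017  0.288] [ 0.032 -0.008  0.999  0.001] [0.4983 0.2175 0.2316] [ 0.1  0.2 -0.2] 31.7
high 258 [-0.0147 -0.0111 -0.0116]
mid 236 [-0.018  -0.0139 -0.0071]
```

View pics/f.png

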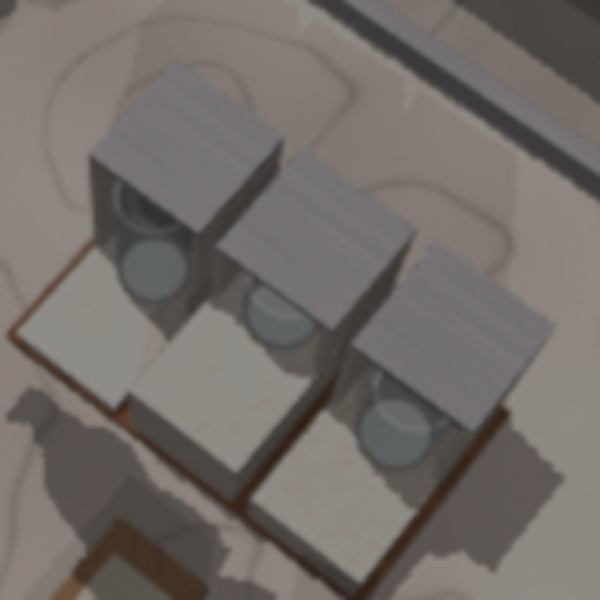

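The picture shows the tall glass (base at (153,270)) and the middle glass (base at (395,435)) both upright under their roofs, about 12–15 mm in by the depth data. The short glass at (280,315) is undisturbed, and the robot is clear of everything. Handing in.

```bash
python3 -c "
from rig import r
print(r.close_job())"
```

```text
the job is handed in; nothing more can be done
None
```

Both glasses stand upright under their roofs, the middle one in tier_mid and the tall one in tier_high; by feel each stop was pushed back about 4–7 mm, and I handed the job in at about 32 s with no verdict shown.

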